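# Set and lock the float gas, then hold the index plunger out

### The job

Free the index table for turning: first turn the black gas knob until its white pointer points inside the green mark on the block, then slide the red-tabbed lock fork fully home over the dial, without letting the setting move out of the mark. Only then pull the red sprung index plunger straight up, fully back to its stop, and finish with the gripper still holding it there, its pin clear of the seat hole; do not let go. Leave the bottle, the can and the timer where they stand.

Things in the scene. Friction and masses are not known exactly. Their poses are not given: they have to be found in the camera images.
- gas_block: Grey metal gas control block, 90 (x) x 176 (y) x 22 mm high, fixed on the worktop; the origin is the centre of its underside, z up. On it: the black knob (axis 42 mm from the origin towards -y), the green mark and the lock fork in two rails (towards +y). The rails rise to 34 mm above the worktop. Its knob end (-y) faces the robot; it stands left or right of the index head.
- knob_grip (a point): Point on the vertical axis of the black gas knob, 56 mm above the worktop, the height at which to grip it. The knob's grip is an upright bar 12 mm thick, 44 mm long and 30 mm high (37 to 67 mm above the worktop), on a stem and a round black dial of 52 mm diameter (top 27.5 mm above the worktop). The point's x axis lies along the bar and points the way the white pointer does; z is up.
- knob_pointer (a point): Where the white pointer line of the knob points: a point 28 mm out from the knob's axis along the bar, just beyond the rim of the dial, 27 mm above the worktop. White lines mark this half of the bar's top, its end and the dial.
- set_mark (a point): Middle of the green mark (a sector 20 degrees wide, flat on the block beside the dial), taken 28 mm out from the knob's axis and 27 mm above the worktop. The knob is set when the pointer's point lies within 4.7 mm of this point (10 degrees either way).
- gas_knob (a joint): Angle of the gas knob, rad, 0 to 2.3, growing counterclockwise seen from above. It starts at 0 to 0.25; the mark lies 0.55 to 1.5 rad counterclockwise of the start. It turns with light friction (0.05 N m) and stays where it is left.
- lock_slide (a joint): Position of the lock, m: 0 to 0.004 at the start (open), 0.036 fully home with the prongs over the dial, either side of the knob's stem. It slides along the block's -y, towards the knob, with 1.5 N friction, stays where it is left and has a stop at 0.036. The aluminium fork (49 mm wide, top 34 mm above the worktop) runs under the bar and clears it in every position.
- lock_tab (a point): Centre of the lock's upright red tab, 50 mm above the worktop: 30 mm wide along the block's x, 10 mm thick along the block's y (the sliding direction), 34 to 64 mm above the worktop. At the start it is 96 to 100 mm from the knob's axis, 64 mm when home. The point's axes are those of the block.
- index_head: Fixed index head: grey base 130 (x) x 112 (y) x 12 mm, origin at the centre of its underside, z up; round aluminium table (96 mm diameter, top at 30 mm) with a ring of holes; behind it (+x) a blue bracket, 66 mm high, whose arm carries the vertical plunger 20 mm from the origin towards +x. A steel sleeve (19 mm diameter) stands on the arm under the red knob, up to 78 mm. The table does not turn.
- plunger_grip (a point): Centre of the plunger's red knob, an upright cylinder of 28 mm diameter and 30 mm height; 95 mm above the worktop while the pin is seated (knob from 80 to 110 mm). Nothing stands beside the knob.
- plunger_knob: The red plunger knob itself; origin at the centre of its underside, 15 mm below plunger_grip.
- plunger (a joint): Lift of the plunger, m: 0 with the pin seated, 12 mm deep in its hole; 0.022 at the upper stop. It moves straight up against a spring of 4 N at 0 and 10.6 N at 0.022 and snaps back when let go.
- objective_can: Black objective canister, 37 mm diameter, 57 mm high, standing loose on the robot's side of the index head (bystander); origin at its underside.
- drop_bottle: Brown dropper bottle, 32 mm diameter, 76 mm high, standing loose beyond the far (+y) end of the gas block (bystander); origin at its underside.
- timer: Small pale timer, 46 x 52 x 19 mm, lying loose behind the index head (bystander); origin at its underside.

How it is judged:
On the way, in this order (a step that is already met when the one before it is completed fails the run):
1. the gas knob's pointer stands inside the green mark, the lock still open (horizontal distance between knob_pointer and set_mark below 0.0047 m and value of joint lock_slide below 0.015 m), for 0.3 s.
2. the lock is fully home with the pointer inside the mark (value of joint lock_slide above 0.032 m and horizontal distance between knob_pointer and set_mark below 0.0047 m), for 0.2 s.
At the end, for the whole second after the job is handed in: The plunger is held by the fingers at least 18 mm up of its 22 mm stroke, the lock is within 4 mm of its home stop, and the knob's pointer is within 10 degrees of the middle of the green mark (all of step 2 and value of joint plunger above 0.018 m and contact force between the fingers and plunger_knob above 1.5 N); the arm keeps its last pose, push and grip.
It fails at once if the plunger is pulled before the lock is home (value of joint plunger above 0.008 m and value of joint lock_slide below 0.03 m).
It fails at once if the lock is slid over the dial while the pointer is outside the mark (value of joint lock_slide above 0.018 m and horizontal distance between knob_pointer and set_mark above 0.0055 m).
It fails at once if the can is pushed or tipped (distance of objective_can from where it was at the start of the episode above 0.025 m or angle between objective_can's own z axis and vertical above 0.5 rad).
It fails at once if the bottle is pushed or tipped (distance of drop_bottle from where it was at the start of the episode above 0.025 m or angle between drop_bottle's own z axis and vertical above 0.5 rad).
It fails at once if the timer is pushed (distance of timer from where it was at the start of the episode above 0.025 m).
It also fails if it takes over 54 s, if anything falls off the work surface, if the arm or the gripper's body presses on something with over 40 N, if the wrist force passes 120 N, or if a joint passes its speed limit or range.

### The arm

A 6-joint arm with a two-finger parallel gripper is mounted at the origin on a cart in front of the work surface, level with it; the furniture and walls round the work are solid. World frame = base frame: x ahead of the robot, y to its left, z up, the work surface at z = 0. Lengths are in m, angles in rad, forces in N, time in s.
With the tool pointing down it reaches from about 0.225 to 0.725 m from the base axis. Payload 3.1 kg.
Tool frame: the origin (TCP) lies at the very end of the fingers, on their centre line; the grasp point (between the pads) lies 19 mm behind it; z points along the fingers, y is the line along which they close (so a half turn about z gives the same grasp; the last joint's range is limited). The gripper opens to 85 mm and grips with 20 to 120 N. Pads are 22 mm wide; open, the fingers measure 114 mm over their backs; the gripper's body (76 mm by 85 mm) begins 54 mm behind the grasp point. The pads swing forward as they close: fully open they stand 13 mm farther back than shut.
Start: joints at [-1.309, 0.048, 0.099, 1.622, 0, 1.443], TCP at [0.199, -0.486, 0.197] pointing down, gripper open.
Joint ranges: [-2.91, 2.91], [-0.99, 1.94], [-1.21, 1.42], [-2.12, 2.29], [-1.49, 1.47], [-3.14, 3.14]. Speed limits (rad/s): [2.79, 2.79, 3.14, 3.14, 3.14, 3.14].

### API

Orientations are given as a rotation vector (axis times angle).
In Python, from cell import arm, cams, workorder gives the robot as it stands. The module is installed in compiled form; this text tells all that it offers.
- The arm moves only by the tool arm_command, never from a script. Its argument "plan" is a list of rows, each a list of 6 numbers: the shift along the tool's x, y, z in mm, then the turn, a rotation vector about the tool's x, y, z in degrees. In form: [[dx, dy, dz, wx, wy, wz], ...]. A call has 1 to 8 rows; each row shifts and turns the commanded pose from where the row before left it, along the tool's axes as they then stand; what a row does not reach is not made up. A row lasts 1/12 s, in which the tool goes at most 41.7 mm and 7.16 degrees, less where a joint would pass 70% of its speed; a pose out of reach is approached as far as the arm can. A call with a gripper value outside its range is refused whole. "grip" is the finger opening in mm, from 0 to 85.4, set as the call begins (left out, the last holds). The fingers move at their own pace and stop on an object; the grip force is fixed at half the most. Time passes only in rows, so rows that do not move let the fingers close. It gives the time, the measured TCP pose, the force, the opening and the grip force at its end, in the units of the state.
- arm.get_obs(): the state, without advancing time (a new reading comes with each control period).
- cams.snapshot(name): name is "scene" or "top"; returns (picture, depth): 420x560x3 uint8, blue, green, red; 420x560 float32, m along the optical axis (not along the pixel's ray), 0 where there is no reading.
- cams.calibration(name): a dict with "fov_y" (degrees; the focal length in pixels is half the picture's height over the tangent of half this angle, whatever the lens; pixels are square), "cx", "cy" (the principal point, pixels), "R" (3x3) and "t" (3): a world point X has camera coordinates R X + t. Camera axes: x right, y down, z forward; pixel columns grow to the right and rows downward; lengths in m; the calibration is good to about 2 mm. A picture is of the moment at which its call begins. calibration takes no time and is no camera call.
- workorder.sign_off(): hands the job in; it is judged then, once.
Trained networks look in the newest picture that a camera, given by its name, has taken for a name from the list of things; names that differ only in an ending like _2 or _b are one class to them, and where a whole thing is asked for, a point or a joint stands for the part that bears it (a point fixed in the world has none). Each returns a list of dicts, best first, with "conf" (0 to 1); they miss things now and then, are a little off and sometimes report something else, mostly with a low value. They report only what shows in the picture. A call takes as long as a camera call.
- cams.boxes_of(camera, thing): "point" ([column, row] in pixels, amid what is visible of it).
- cams.pinpoint(camera, thing): "point" ([column, row] in pixels: a listed point, or the origin of a listed thing).
The state is a dict: "time": time; "qpos": joint angles; "joint_velocities": joint speeds; "tau": joint torques, N m; "tcp_pos": TCP position; "tcp_rot": TCP orientation; "contact_force": force on the tool from outside, world axes, zero at the start; "moment": the same for the moment, N m; "finger_gap": finger opening in m; "grip_force": force on a finger pad.
Only numpy, scipy, OpenCV 4.12 (cv2) and the standard library are available. Lean on these libraries where they do the work, as an engineer would, in place of code of your own. Each camera call takes 0.05 s, during which the arm holds its last target. There are 200 camera calls.

## Working session

There is one attempt and no reset: what is moved stays moved. The work goes in short steps, Python scripts to look and compute and a tool call to move; the robot and the scene stay as the last step left them, time stands still between calls to the robot, and variables do not carry over. Pictures are saved under pics/ and viewed, at most 12 in all, crops included, and the job is handed in when it is done.

Besides the shell and the picture viewer there is one more tool, called after "Emit:" as name(argument=value, ...) on one line, values as JSON. arm_command: Moves the arm, as the interface text tells. Its arguments: {"type":"object","properties":{"plan":{"type":"array"},"grip":{"type":"number"}},"required":["plan"]}

```bash
mkdir -p pics; cat > h.py <<'E'
import numpy as np, cv2
from cell import arm, cams, workorder
from scipy.spatial.transform import Rotation as Ro
def ray(cam,p):
    c=cams.calibration(cam); f=210/np.tan(np.radians(c["fov_y"]/2))
    d=np.array([(p[0]-c["cx"])/f,(p[1]-c["cy"])/f,1]); R=np.array(c["R"]);t=np.array(c["t"])
    return -R.T@t, R.T@d
def atz(cam,p,z):
    o,d=ray(cam,p); return o+d*(z-o[2])/d[2]
def proj(cam,X):
    c=cams.calibration(cam); f=210/np.tan(np.radians(c["fov_y"]/2))
    q=np.array(c["R"])@X+np.array(c["t"]); return q[:2]/q[2]*f+[c["cx"],c["cy"]]
E
python3 - <<'E'
from h import *
np.set_printoptions(precision=4,suppress=True)
ims=[]
Z=dict(knob_grip=.056,knob_pointer=.027,set_mark=.027,lock_tab=.05,plunger_grip=.095,gas_block=0,index_head=0,objective_can=0,drop_bottle=0,timer=0)
for n in("scene","top"):
    im,d=cams.snapshot(n); cv2.imwrite(f"pics/{n}0.png",im)
    print(n,-np.array(cams.calibration(n)["R"]).T@cams.calibration(n)["t"])
    for k,z in Z.items():
        for r in cams.pinpoint(n,k)[:2]: print(k,round(r["conf"],2),np.round(r["point"],1),atz(n,r["point"],z)[:2])
o=arm.get_obs();print(o["time"],o["tcp_pos"],Ro.from_rotvec(o["tcp_rot"]).as_matrix())
E
```

```text
scene [0.985  0.2317 0.6833]
knob_pointer 0.67 [294.3 195.1] [ 0.4242 -0.31  ]
lock_tab 0.87 [247.2 204.4] [ 0.5329 -0.3386]
plunger_grip 0.73 [315.2 226.2] [ 0.5179 -0.1663]
gas_block 0.77 [268.6 210.4] [ 0.4774 -0.3358]
index_head 0.68 [320. 256.] [ 0.4979 -0.167 ]
objective_can 0.81 [350.4 231.8] [ 0.4034 -0.1679]
drop_bottle 0.59 [217.  239.1] [ 0.6118 -0.3465]
top [ 0.4132 -0.2414  0.9432]
knob_grip 0.68 [236.4 215. ] [ 0.5178 -0.1626]
knob_grip 0.55 [337.5 260.1] [ 0.4381 -0.3349]
knob_pointer 0.68 [321.5 268. ] [ 0.4255 -0.3094]
set_mark 0.61 [336.9 274.4] [ 0.4139 -0.3362]
lock_tab 0.59 [333.  205.7] [ 0.5327 -0.3301]
plunger_grip 0.65 [232.1 216. ] [ 0.5117 -0.159 ]
plunger_grip 0.59 [238.2 233.8] [ 0.4822 -0.1689]
gas_block 0.74 [332.5 238.3] [ 0.4794 -0.3327]
index_head 0.62 [237.2 232.3] [ 0.4926 -0.159 ]
index_head 0.43 [335.7 276.4] [ 0.4104 -0.3368]
objective_can 0.69 [240.1 285.3] [ 0.3969 -0.1641]
drop_bottle 0.78 [337.2 165.1] [ 0.6153 -0.3448]
timer 0.66 [224.3 176.5] [ 0.5964 -0.1354]
1.1 [ 0.1995 -0.4856  0.1968] [[ 0.925  0.38   0.   ]
 [ 0.38  -0.925  0.   ]
 [ 0.    -0.    -1.   ]]
```

```bash
python3 - <<'E'
import cv2
im=cv2.imread("pics/top0.png"); cv2.imwrite("pics/topc.png",cv2.resize(im[140:320,190:390],(800,720))[:600] if 0 else cv2.resize(im[150:300,190:390],(800,600),interpolation=cv2.INTER_CUBIC))
im=cv2.imread("pics/scene0.png"); cv2.imwrite("pics/scenec.png",cv2.resize(im[150:300,190:390],(800,600),interpolation=cv2.INTER_CUBIC))
E
```

```text
(no output)
```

View pics/topc.png

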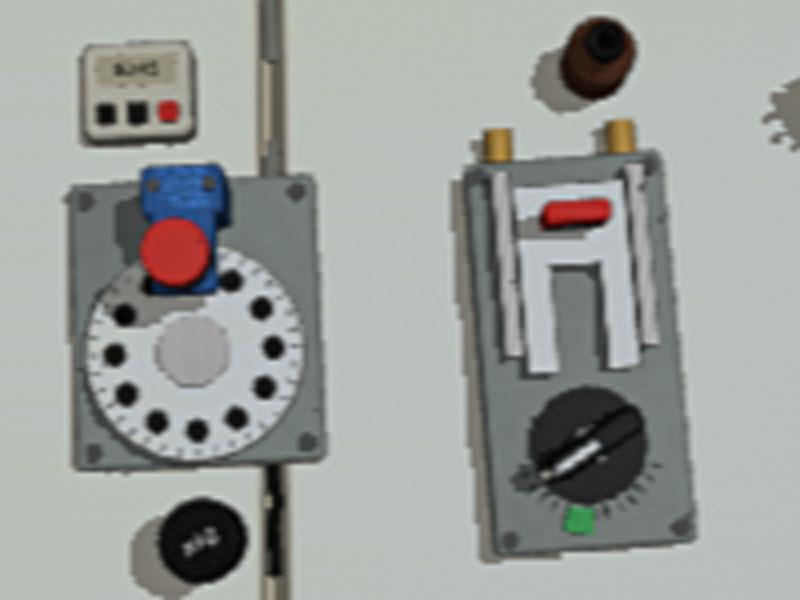

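View pics/scenec.png

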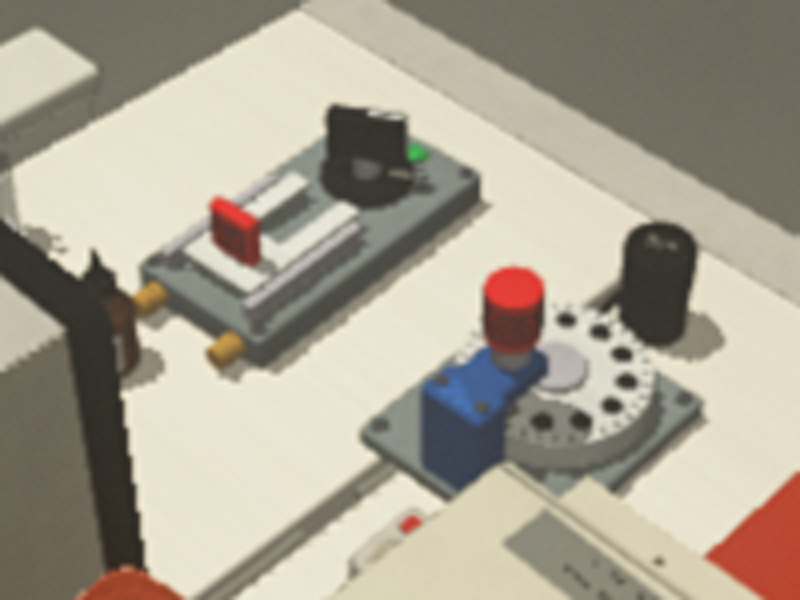

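```bash
cat >> h.py <<'E'
def cloud(n):
    im,d=cams.snapshot(n); c=cams.calibration(n); f=210/np.tan(np.radians(c["fov_y"]/2))
    v,u=np.mgrid[:420,:560]; P=np.stack([(u-c["cx"])/f*d,(v-c["cy"])/f*d,d],-1)
    X=(P-np.array(c["t"]))@np.array(c["R"]); X[d==0]=9
    return im,X
def near(X,c,r): return np.hypot(X[...,0]-c[0],X[...,1]-c[1])<r
def rect(p): return cv2.minAreaRect((p[:,:2]*1e3).astype(np.float32))
E
python3 - <<'E'
from h import *
np.set_printoptions(precision=4,suppress=True)
for n in("top","scene"):
    im,X=cloud(n); b,g,r=[im[...,i].astype(int) for i in range(3)]; z=X[...,2]
    red=(r>120)&(g<90)&(b<90); grn=(g>r+40)&(g>b+30)
    ms=dict(bar=near(X,(.438,-.335),.035)&(z>.06)&(z<.075),tabtop=near(X,(.533,-.333),.03)&(z>.058)&(z<.075),
     tab=near(X,(.533,-.333),.03)&(z>.04)&(z<.075)&red,
     plun=near(X,(.513,-.162),.03)&(z>.104)&(z<.12),green=grn&near(X,(.41,-.33),.04),
     white=(r>150)&(g>140)&near(X,(.435,-.32),.027)&(z>.023),block=near(X,(.48,-.333),.12)&(z>.017)&(z<.027),
     head=near(X,(.493,-.16),.12)&(z>.008)&(z<.016),dial=(r<70)&near(X,(.438,-.335),.03)&(z>.023)&(z<.032))
    for k,m in ms.items():
        p=X[m]
        if len(p)>4: q=rect(p); print(n,k,len(p),p.mean(0),np.array(q[0]),np.array(q[1]),round(q[2],1))
E
```

```text
top bar 186 [ 0.4377 -0.3371  0.0668] [ 437.7748 -337.269 ] [11.9374 44.1301] 33.1
top tabtop 104 [ 0.5365 -0.3309  0.0635] [ 536.5535 -331.6524] [10.72   29.1689] 2.9
top tab 83 [ 0.537  -0.3304  0.064 ] [ 537.1812 -330.7265] [ 8.9842 27.3863] 2.9
top plun 229 [ 0.5156 -0.1632  0.1099] [ 515.882  -163.2677] [26.6843 26.3962] 45.3
top green 46 [ 0.4045 -0.3325  0.0237] [ 404.2505 -332.0596] [12.5101 10.532 ] 88.2
top white 19 [ 0.4323 -0.3284  0.0683] [ 432.2813 -328.2025] [ 2.8061 17.2704] 32.6
top block 3129 [ 0.4696 -0.3344  0.0224] [ 495.4891 -334.0615] [207.1729  90.4059] 3.7
top head 1854 [ 0.5087 -0.1642  0.0123] [ 500.4813 -163.5945] [224.8411 111.95  ] 1.9
top dial 478 [ 0.4367 -0.3347  0.0274] [ 436.3076 -336.3892] [51.052  53.3367] 59.6
scene bar 120 [ 0.4415 -0.3334  0.0656] [ 439.9492 -335.2725] [14.4342 43.8505] 32.2
scene tabtop 70 [ 0.5405 -0.3276  0.0629] [ 539.0965 -329.2391] [11.6161 30.6241] 3.9
scene tab 49 [ 0.54  -0.327  0.063] [ 538.8316 -328.3455] [10.8158 26.6957] 1.9
scene plun 169 [ 0.5205 -0.1589  0.1098] [ 519.1043 -160.2838] [26.7774 26.9536] 41.0
scene green 17 [ 0.4043 -0.3313  0.0239] [ 403.5577 -334.1337] [16.7028  8.6216] 69.9
scene white 11 [ 0.4316 -0.3262  0.0681] [ 430.6352 -327.3595] [ 7.1439 17.6651] 27.3
scene block 1243 [ 0.4943 -0.3173  0.0225] [ 489.5305 -331.4933] [193.3478  91.2789] 3.9
scene head 679 [ 0.5036 -0.1509  0.0126] [ 496.2898 -159.1618] [106.4983 197.4781] 66.1
scene dial 162 [ 0.4471 -0.3286  0.0282] [ 443.3094 -328.9696] [37.882  47.2445] 49.4
```

```bash
cat >> h.py <<'E'
def plan(xyz,yawx,n,p0=None,y0=None):
    o=arm.get_obs(); M=Ro.from_rotvec(o["tcp_rot"]).as_matrix()
    if p0 is None: p0=o["tcp_pos"]; y0=np.degrees(np.arctan2(M[1,0],M[0,0]))
    p0=np.array(p0); dy=(yawx-y0+180)%360-180; D=(np.array(xyz)-p0)*1e3/n
    for i in range(n):
        a=np.radians(y0+dy*i/n); print([round(float(v),1) for v in (D[0]*np.cos(a)+D[1]*np.sin(a),D[0]*np.sin(a)-D[1]*np.cos(a),-D[2],0,0,-dy/n)])
    print("at",p0,y0,"tilt",M[:,2])
E
python3 -c "
from h import *
plan((.4388,-.3363,.12),123,16)"
```

```text
[17.4, -2.9, 4.8, 0.0, 0.0, -6.3]
[17.6, -1.0, 4.8, 0.0, 0.0, -6.3]
[17.6, 0.9, 4.8, 0.0, 0.0, -6.3]
[17.4, 2.8, 4.8, 0.0, 0.0, -6.3]
[17.0, 4.7, 4.8, 0.0, 0.0, -6.3]
[16.4, 6.6, 4.8, 0.0, 0.0, -6.3]
[15.5, 8.3, 4.8, 0.0, 0.0, -6.3]
[14.5, 10.0, 4.8, 0.0, 0.0, -6.3]
[13.4, 11.5, 4.8, 0.0, 0.0, -6.3]
[12.0, 12.9, 4.8, 0.0, 0.0, -6.3]
[10.5, 14.1, 4.8, 0.0, 0.0, -6.3]
[8.9, 15.2, 4.8, 0.0, 0.0, -6.3]
[7.2, 16.1, 4.8, 0.0, 0.0, -6.3]
[5.4, 16.8, 4.8, 0.0, 0.0, -6.3]
[3.5, 17.3, 4.8, 0.0, 0.0, -6.3]
[1.6, 17.6, 4.8, 0.0, 0.0, -6.3]
at [ 0.19948391 -0.48562386  0.19680798] 22.33224589316627 tilt [ 1.21469768e-05 -1.27077324e-05 -1.00000000e+00]
```

Emit:
arm_command(plan=[[17.4,-2.9,4.8,0,0,-6.3],[17.6,-1,4.8,0,0,-6.3],[17.6,0.9,4.8,0,0,-6.3],[17.4,2.8,4.8,0,0,-6.3],[17,4.7,4.8,0,0,-6.3],[16.4,6.6,4.8,0,0,-6.3],[15.5,8.3,4.8,0,0,-6.3],[14.5,10,4.8,0,0,-6.3]], grip=45)

```text
time: 1.87
tcp_pos: [0.3198, -0.4105, 0.1582]
tcp_rot: [2.525, 1.87, -0.0]
contact_force: [1.0, 0.4, 0.3]
finger_gap: 0.0453
grip_force: 0.0
```

Emit:
arm_command(plan=[[13.4,11.5,4.8,0,0,-6.3],[12,12.9,4.8,0,0,-6.3],[10.5,14.1,4.8,0,0,-6.3],[8.9,15.2,4.8,0,0,-6.3],[7.2,16.1,4.8,0,0,-6.3],[5.4,16.8,4.8,0,0,-6.3],[3.5,17.3,4.8,0,0,-6.3],[1.6,17.6,4.8,0,0,-6.3]])

```text
time: 2.53
tcp_pos: [0.4395, -0.3357, 0.1198]
tcp_rot: [1.488, 2.767, -0.0]
contact_force: [0.0, 0.6, 0.4]
finger_gap: 0.0453
grip_force: 0.0
```

Emit:
arm_command(plan=[[0,0,0,0,0,0],[0,0,0,0,0,0]])

```text
time: 2.7
tcp_pos: [0.4389, -0.3356, 0.1195]
tcp_rot: [-1.495, -2.762, 0.0]
contact_force: [0.2, -1.2, -0.3]
finger_gap: 0.045
grip_force: 0.0
```

```bash
python3 - <<'E'
from h import *
o=arm.get_obs(); print(o["time"],o["qpos"],o["finger_gap"],o["contact_force"])
plan((.4388,-.3363,.038),123,5)
im,d=cams.snapshot("scene"); cv2.imwrite("pics/s1.png",cv2.resize(im[100:250,190:390],(800,600)))
E
```

```text
2.7 [-7.73875199e-01  1.16817106e-01  1.89568690e-02  1.47409187e+00
 -4.80255981e-04  2.18582462e-01] 0.04504527324861709 [ 0.17027522 -1.22247684 -0.32603003]
[-0.1, -0.1, 16.3, 0.0, 0.0, 0.0]
[-0.1, -0.1, 16.3, 0.0, 0.0, 0.0]
[-0.1, -0.1, 16.3, 0.0, 0.0, 0.0]
[-0.1, -0.1, 16.3, 0.0, 0.0, 0.0]
[-0.1, -0.1, 16.3, 0.0, 0.0, 0.0]
at [ 0.43887239 -0.33556857  0.11951271] 123.1363594587051 tilt [-1.16228211e-03  4.64308546e-04 -9.99999217e-01]
```

View pics/s1.png

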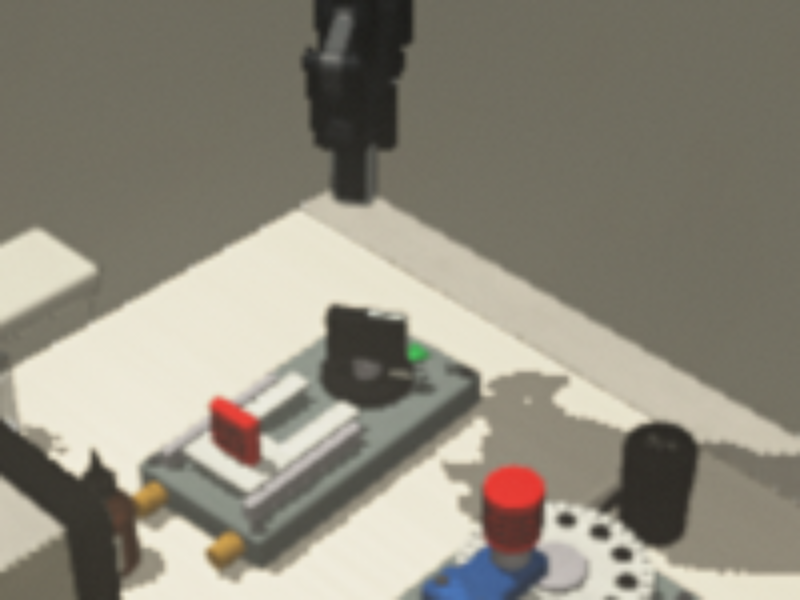

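The gripper (tip at 352,195) stands over the knob bar (367,330), with the fingers in line across the bar. I'm descending to grip it.

Emit:
arm_command(plan=[[-0.1,-0.1,16.3,0,0,0],[-0.1,-0.1,16.3,0,0,0],[-0.1,-0.1,16.3,0,0,0],[-0.1,-0.1,16.3,0,0,0],[-0.1,-0.1,16.3,0,0,0],[0,0,0,0,0,0]])

```text
time: 3.25
tcp_pos: [0.4357, -0.3357, 0.035]
tcp_rot: [-1.497, -2.755, -0.002]
contact_force: [-0.9, 0.3, 0.3]
finger_gap: 0.0448
grip_force: 0.0
```

Emit:
arm_command(plan=[[0,0,0,0,0,0],[0,0,0,0,0,0],[0,0,0,0,0,0],[0,0,0,0,0,0],[0,0,0,0,0,0],[0,0,0,0,0,0]], grip=0)

```text
time: 3.75
tcp_pos: [0.4391, -0.3373, 0.0394]
tcp_rot: [1.495, 2.761, -0.001]
contact_force: [1.1, -1.4, 0.7]
finger_gap: 0.0003
grip_force: 0.0
```

```bash
python3 - <<'E'
from h import *
a,_=cams.snapshot("scene"); b,_=cams.snapshot("top")
cv2.imwrite("pics/s2.png",np.hstack([cv2.resize(a[130:230,240:340],(400,400)),cv2.resize(b[210:310,290:390],(400,400))]))
o=arm.get_obs();print(o["tcp_pos"],o["finger_gap"],o["grip_force"],o["moment"])
E
```

```text
[ 0.43884657 -0.33703206  0.03890045] -8.365672776390036e-05 0.0 [-0.01710061 -0.02549136 -0.03955804]
```

View pics/s2.png

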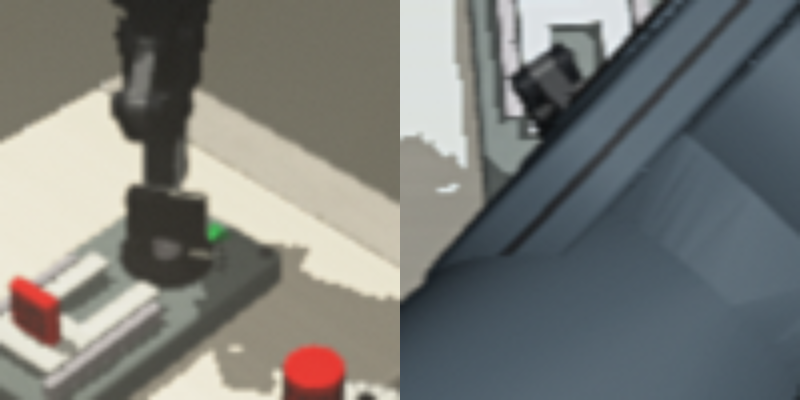

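```bash
python3 - <<'E'
from h import *
np.set_printoptions(precision=4,suppress=True)
print("tip expected earlier",proj("scene",np.array([.4389,-.3356,.1195])),"seen ~(278,150)")
im,X=cloud("scene")
for r in range(150,180,3): print(r,X[r,[276,280,284]].round(3).tolist())
im,X=cloud("top"); z=X[...,2]
for k,s in {"tab":(.5378,-.3305,.03,.058,.075)}.items():
    m=near(X,s[:2],s[2])&(z>s[3])&(z<s[4]); print(k,X[m].mean(0))
print(arm.get_obs()["qpos"])
E
```

```text
tip expected earlier [280.6976 158.1104] seen ~(278,150)
150 [[0.479, -0.306, 0.173], [0.462, -0.314, 0.161], [0.443, -0.321, 0.149]]
153 [[0.482, -0.304, 0.169], [0.451, -0.325, 0.143], [0.449, -0.315, 0.147]]
156 [[0.487, -0.299, 0.167], [0.478, -0.297, 0.164], [0.445, -0.32, 0.136]]
159 [[0.488, -0.297, 0.162], [0.479, -0.296, 0.158], [0.446, -0.319, 0.129]]
162 [[0.479, -0.307, 0.145], [0.477, -0.298, 0.149], [0.446, -0.319, 0.122]]
165 [[0.468, -0.319, 0.126], [0.468, -0.308, 0.132], [0.455, -0.31, 0.124]]
168 [[0.455, -0.334, 0.104], [0.449, -0.328, 0.104], [0.442, -0.323, 0.103]]
171 [[0.454, -0.334, 0.095], [0.449, -0.328, 0.096], [0.44, -0.325, 0.092]]
174 [[0.456, -0.333, 0.089], [0.447, -0.33, 0.086], [0.442, -0.323, 0.087]]
177 [[0.444, -0.346, 0.068], [0.446, -0.331, 0.077], [0.439, -0.326, 0.076]]
tab [ 0.5366 -0.331   0.0635]
[-0.7761  0.1445 -0.1126  1.3136 -0.      0.2163]
```

Emit:
arm_command(plan=[[0,0,-20,0,0,0],[0,0,-20,0,0,0],[0,0,-20,0,0,0],[0,0,0,0,0,0],[0,0,0,0,0,0]])

```text
time: 4.37
tcp_pos: [0.4397, -0.3379, 0.1001]
tcp_rot: [1.494, 2.76, -0.002]
contact_force: [0.3, -0.4, 0.5]
finger_gap: -0.0001
grip_force: 0.0
```

```bash
python3 - <<'E'
from h import *
np.set_printoptions(precision=4,suppress=True)
o=arm.get_obs();print(o["tcp_pos"],proj("scene",o["tcp_pos"]))
im,X=cloud("scene"); z=X[...,2]
m=near(X,(.44,-.332),.03)&(z>.075)&(z<.16)
v,u=np.nonzero(m)
for r in range(v.min(),v.max()+1,2):
    p=X[r][m[r]]; 
    if len(p): print(r,u[v==r].min(),u[v==r].max(),p.mean(0))
a=im;cv2.imwrite("pics/s3.png",cv2.resize(a[90:240,190:390],(800,600)))
im,X=cloud("top");z=X[...,2];m=near(X,(.4378,-.337),.035)&(z>.06)&(z<.075);print("top bar",m.sum(),rect(X[m]) if m.sum()>4 else 0)
E
```

```text
[ 0.4397 -0.3379  0.1001] [279.7754 165.46  ]
143 274 285 [ 0.4423 -0.3348  0.1583]
145 274 285 [ 0.4436 -0.3294  0.1568]
147 274 285 [ 0.4482 -0.3289  0.1545]
149 274 285 [ 0.4475 -0.3298  0.1489]
151 274 284 [ 0.4489 -0.3298  0.1448]
153 276 284 [ 0.445  -0.3311  0.1375]
top bar 0 0
```

View pics/s3.png

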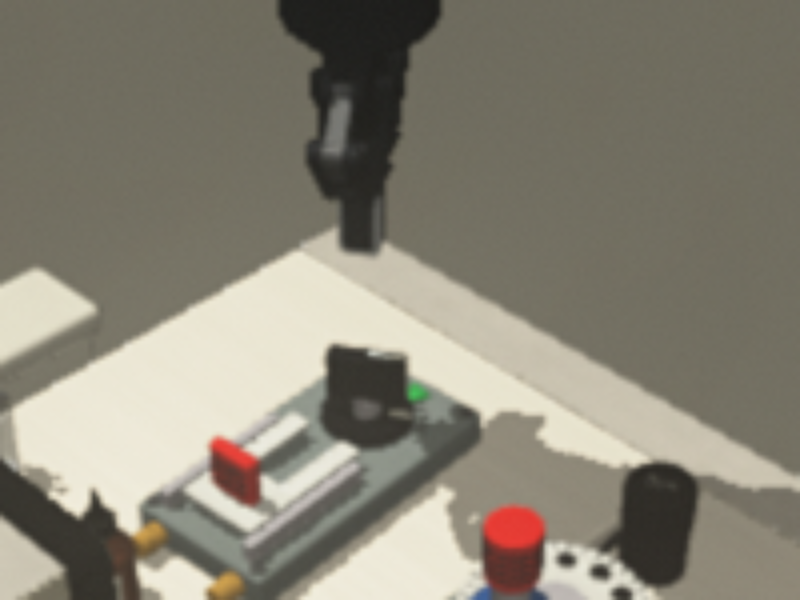

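The closed fingertips (360,250 in the crop) show at z≈0.136, while the reported TCP is at 0.100. The fingers end about 35 mm above the reported TCP, so they closed above the bar. In x and y they agree. I'll apply this offset when I descend and check it by contact.

Emit:
arm_command(plan=[[0.9,0,0,0,0,0],[0.9,0,16,0,0,0],[0,0,16,0,0,0],[0,0,16,0,0,0],[0,0,16,0,0,0],[0,0,12,0,0,0],[0,0,0,0,0,0]], grip=45)

```text
time: 5.05
tcp_pos: [0.4349, -0.3327, 0.0179]
tcp_rot: [-1.492, -2.756, -0.004]
contact_force: [-0.4, 0.3, -0.5]
finger_gap: 0.0451
grip_force: 0.0
```

```bash
python3 - <<'E'
from h import *
np.set_printoptions(precision=4,suppress=True)
o=arm.get_obs();print(o["tcp_pos"],o["contact_force"],o["finger_gap"])
im,X=cloud("scene")
cv2.imwrite("pics/s4.png",cv2.resize(im[140:230,230:350],(800,600)))
E
```

```text
[ 0.4349 -0.3327  0.0179] [-0.4024  0.297  -0.4525] 0.04506691231661964
```

View pics/s4.png

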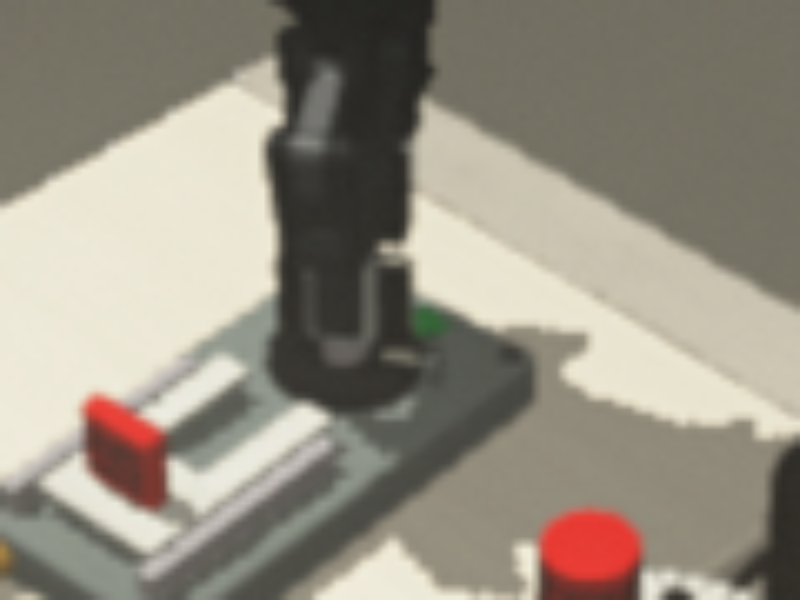

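The front finger (340,310 in the crop) now stands in front of the bar, with the bar between the fingers. I'll go 9 mm lower and close.

Emit:
arm_command(plan=[[0,0,9,0,0,0],[0,0,0,0,0,0],[0,0,0,0,0,0]])

```text
time: 5.35
tcp_pos: [0.4378, -0.3355, 0.0137]
tcp_rot: [1.496, 2.762, -0.0]
contact_force: [0.4, -0.3, 0.3]
finger_gap: 0.0449
grip_force: 0.0
```

Emit:
arm_command(plan=[[0,0,0,0,0,0],[0,0,0,0,0,0],[0,0,0,0,0,0],[0,0,0,0,0,0],[0,0,0,0,0,0],[0,0,0,0,0,0]], grip=0)

```text
time: 5.85
tcp_pos: [0.438, -0.3359, 0.0145]
tcp_rot: [1.495, 2.761, -0.001]
contact_force: [-1.5, -0.1, 4.4]
finger_gap: 0.0104
grip_force: 61.4
```

Emit:
arm_command(plan=[[0,0,0,0,0,-7],[0,0,0,0,0,-7],[0,0,0,0,0,-7],[0,0,0,0,0,-7],[0,0,0,0,0,-7],[0,0,0,0,0,-7],[0,0,0,0,0,-7],[0,0,0,0,0,0]])

```text
time: 6.52
tcp_pos: [0.4374, -0.3368, 0.0145]
tcp_rot: [-0.213, -3.134, 0.004]
contact_force: [-2.5, -1.9, 5.0]
finger_gap: 0.0102
grip_force: 61.5
```

Emit:
arm_command(plan=[[0,0,0,0,0,0],[0,0,0,0,0,0],[0,0,0,0,0,0],[0,0,0,0,0,0]])

```text
time: 6.85
tcp_pos: [0.4374, -0.3368, 0.0145]
tcp_rot: [-0.222, -3.134, 0.005]
contact_force: [-3.4, -1.9, 6.0]
finger_gap: 0.0104
grip_force: 61.6
```

Emit:
arm_command(plan=[[0,0,0,0,0,0],[0,0,0,0,0,0],[0,0,0,0,0,0],[0,0,0,0,0,0]], grip=40)

```text
time: 7.18
tcp_pos: [0.4375, -0.3346, 0.0127]
tcp_rot: [-0.216, -3.134, -0.002]
contact_force: [-0.3, 0.4, -0.7]
finger_gap: 0.04
grip_force: 0.0
```

Emit:
arm_command(plan=[[0,0,-10,0,0,0],[0,0,-20,0,0,0],[0,0,-30,0,0,0],[0,0,-30,0,0,0],[-20,-25,-20,0,0,0],[-20,-30,0,0,0,0],[-20,-30,0,0,0,0],[-20,-30,0,0,0,0]])

```text
time: 7.85
tcp_pos: [0.5024, -0.4616, 0.1255]
tcp_rot: [0.215, 3.132, -0.003]
contact_force: [0.3, -0.9, -0.6]
finger_gap: 0.04
grip_force: 0.0
```

```bash
python3 - <<'E'
from h import *
np.set_printoptions(precision=4,suppress=True)
out=[]
for n in("top","scene"):
    im,X=cloud(n); b,g,r=[im[...,i].astype(int) for i in range(3)]; z=X[...,2]
    grn=(g>r+40)&(g>b+30)
    ms=dict(bar=near(X,(.438,-.336),.035)&(z>.06)&(z<.075),tabtop=near(X,(.537,-.332),.03)&(z>.058)&(z<.075),
     green=grn&near(X,(.41,-.33),.04),
     white=(r>150)&(g>140)&near(X,(.425,-.334),.02)&(z>.055))
    c=None
    for k,m in ms.items():
        p=X[m]
        if len(p)>2:
            q=rect(p); print(n,k,len(p),p.mean(0),np.array(q[0]),np.array(q[1]),round(q[2],1))
            if k=="bar": c=np.array(q[0])/1e3
            elif c is not None: print("  ang about bar",np.degrees(np.arctan2(*(p.mean(0)[:2]-c)[::-1]))%360)
    out.append(cv2.resize(im[225:300,300:375] if n=="top" else im[150:225,250:325],(400,400),interpolation=cv2.INTER_CUBIC))
    for t in("knob_pointer","set_mark","knob_grip"):
        for e in cams.pinpoint(n,t)[:1]: print(t,e["conf"],atz(n,e["point"],.056 if t=="knob_grip" else .027))
cv2.imwrite("pics/s5.png",np.hstack(out))
E
```

```text
top bar 188 [ 0.4376 -0.3373  0.0666] [ 437.8978 -337.688 ] [12.1729 43.9273] 81.7
top tabtop 104 [ 0.5364 -0.3307  0.0635] [ 536.8289 -331.7806] [10.3462 29.5846] 3.1
  ang about bar 4.037387791315755
top green 36 [ 0.4051 -0.3318  0.0237] [ 405.0753 -331.42  ] [10.4055  8.776 ] 89.2
  ang about bar 169.86569046916887
top white 9 [ 0.4279 -0.3354  0.0675] [ 426.9842 -335.3749] [ 1.0188 18.4932] 82.5
  ang about bar 167.03747911971615
knob_pointer 0.9 [ 0.4081 -0.3322  0.027 ]
set_mark 0.47 [ 0.407  -0.3338  0.027 ]
knob_grip 0.59 [ 0.4355 -0.3391  0.056 ]
scene bar 111 [ 0.4417 -0.3334  0.0659] [ 440.5322 -333.6898] [13.898  44.0157] 79.3
scene tabtop 71 [ 0.5407 -0.3273  0.0631] [ 539.2886 -328.8936] [30.0982 11.5959] 89.9
  ang about bar 3.653129157881521
scene green 7 [ 0.4027 -0.332   0.0238] [ 401.5896 -333.0394] [10.6245  4.4113] 44.5
  ang about bar 177.41320374620696
scene white 3 [ 0.4302 -0.3372  0.0685] [ 428.7938 -336.6665] [ 0.029  18.4554] 67.7
  ang about bar 199.01796295162177
knob_pointer 0.95 [ 0.4132 -0.3334  0.027 ]
knob_grip 0.62 [ 0.4419 -0.3412  0.056 ]
```

View pics/s5.png

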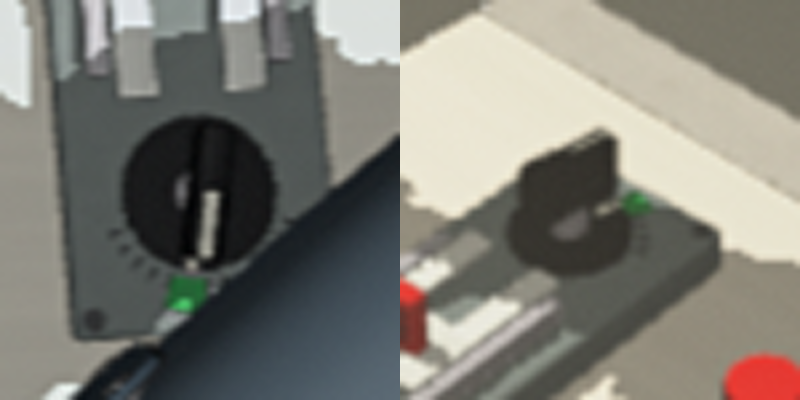

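The pointer lies at about 172° and the green mark at 171–173°, with the pointer end (192,265) in line with the mark (186,293) in the left crop. The tab hasn't moved. Next is the tab.

```bash
python3 -c "
from h import *
plan((.538,-.3304,.075),93.6,12)
plan((.538,-.3304,.014),93.6,4,(.538,-.3304,.075),93.6)"
```

```text
[-1.6, 11.1, 4.2, 0.0, 0.0, 6.5]
[-0.3, 11.2, 4.2, 0.0, 0.0, 6.5]
[1.0, 11.1, 4.2, 0.0, 0.0, 6.5]
[2.2, 10.9, 4.2, 0.0, 0.0, 6.5]
[3.5, 10.6, 4.2, 0.0, 0.0, 6.5]
[4.7, 10.2, 4.2, 0.0, 0.0, 6.5]
[5.8, 9.6, 4.2, 0.0, 0.0, 6.5]
[6.8, 8.8, 4.2, 0.0, 0.0, 6.5]
[7.8, 8.0, 4.2, 0.0, 0.0, 6.5]
[8.7, 7.1, 4.2, 0.0, 0.0, 6.5]
[9.4, 6.0, 4.2, 0.0, 0.0, 6.5]
[10.0, 4.9, 4.2, 0.0, 0.0, 6.5]
at [ 0.50121618 -0.45936386  0.1252291 ] 172.17132650513315 tilt [ 0.00121983 -0.00107397 -0.99999868]
[0.0, 0.0, 15.2, 0.0, 0.0, -0.0]
[0.0, 0.0, 15.2, 0.0, 0.0, -0.0]
[0.0, 0.0, 15.2, 0.0, 0.0, -0.0]
[0.0, 0.0, 15.2, 0.0, 0.0, -0.0]
at [ 0.538  -0.3304  0.075 ] 93.6 tilt [ 0.00121983 -0.00107397 -0.99999868]
```

Emit:
arm_command(plan=[[-1.6,11.1,4.2,0,0,6.5],[-0.3,11.2,4.2,0,0,6.5],[1,11.1,4.2,0,0,6.5],[2.2,10.9,4.2,0,0,6.5],[3.5,10.6,4.2,0,0,6.5],[4.7,10.2,4.2,0,0,6.5],[5.8,9.6,4.2,0,0,6.5],[6.8,8.8,4.2,0,0,6.5]], grip=32)

```text
time: 8.92
tcp_pos: [0.5255, -0.3728, 0.0915]
tcp_rot: [1.573, 2.717, -0.0]
contact_force: [0.9, 0.4, 0.4]
finger_gap: 0.032
grip_force: 0.0
```

Emit:
arm_command(plan=[[7.8,8,4.2,0,0,6.5],[8.7,7.1,4.2,0,0,6.5],[9.4,6,4.2,0,0,6.5],[10,4.9,4.2,0,0,6.5],[0,0,0,0,0,0],[0,0,0,0,0,0],[0,0,0,0,0,0]])

```text
time: 9.5
tcp_pos: [0.5374, -0.3313, 0.0744]
tcp_rot: [2.136, 2.302, -0.0]
contact_force: [-0.1, -0.7, -0.8]
finger_gap: 0.0321
grip_force: 0.0
```

```bash
python3 -c "
from h import *
plan((.538,-.3304,.014),93.6,5)
print(arm.get_obs()['finger_gap'])
im,X=cloud('scene'); cv2.imwrite('pics/s6.png',cv2.resize(im[110:230,200:360],(800,600)))
"
```

```text
[0.2, 0.1, 12.1, 0.0, 0.0, 0.1]
[0.2, 0.1, 12.1, 0.0, 0.0, 0.1]
[0.2, 0.1, 12.1, 0.0, 0.0, 0.1]
[0.2, 0.1, 12.1, 0.0, 0.0, 0.1]
[0.2, 0.1, 12.1, 0.0, 0.0, 0.1]
at [ 0.53743679 -0.33133695  0.07435939] 94.28586667755546 tilt [ 0.00123711 -0.00144362 -0.99999819]
0.03209523311138214
```

View pics/s6.png

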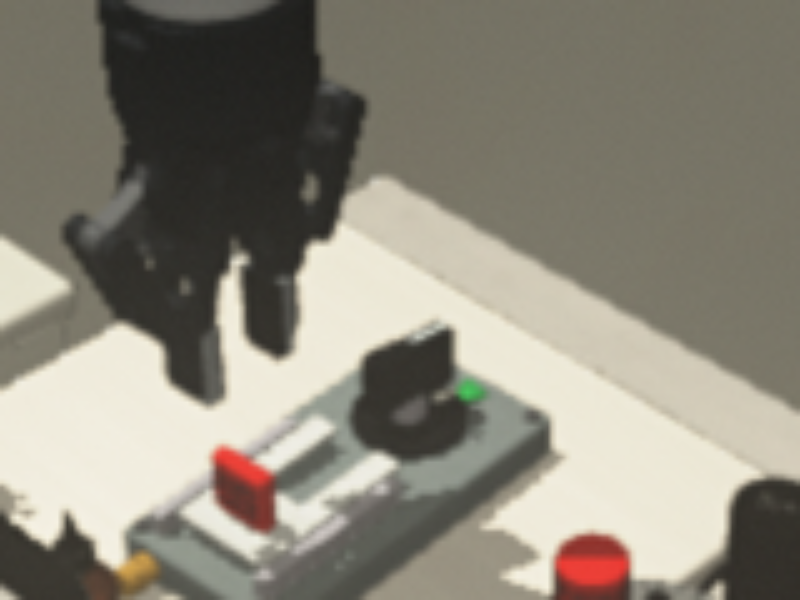

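The open fingers (195,400 and 270,350) straddle the line above the red tab (245,490), and the knob's pointer end (445,398) is next to the green mark (472,392).

Emit:
arm_command(plan=[[0.2,0.1,12.1,0,0,0.1],[0.2,0.1,12.1,0,0,0.1],[0.2,0.1,12.1,0,0,0.1],[0.2,0.1,12.1,0,0,0.1],[0.2,0.1,12.1,0,0,0.1],[0,0,0,0,0,0],[0,0,0,0,0,0]])

```text
time: 10.13
tcp_pos: [0.5365, -0.3291, 0.0104]
tcp_rot: [-2.147, -2.288, 0.001]
contact_force: [-0.3, -0.0, 0.8]
finger_gap: 0.0321
grip_force: 0.0
```

Emit:
arm_command(plan=[[0,0,0,0,0,0],[0,0,0,0,0,0],[0,0,0,0,0,0],[0,0,0,0,0,0],[0,0,0,0,0,0]], grip=0)

```text
time: 10.55
tcp_pos: [0.5385, -0.3306, 0.0137]
tcp_rot: [2.149, 2.289, 0.0]
contact_force: [-0.4, -0.5, 1.2]
finger_gap: 0.0079
grip_force: 61.7
```

Emit:
arm_command(plan=[[0,-4.5,0,0,0,0],[0,-4.5,0,0,0,0],[0,-4.5,0,0,0,0],[0,-4.5,0,0,0,0],[0,-4.5,0,0,0,0],[0,-4.5,0,0,0,0],[0,-4.5,0,0,0,0],[0,-4.5,0,0,0,0]])

```text
time: 11.22
tcp_pos: [0.5025, -0.3328, 0.0137]
tcp_rot: [2.148, 2.289, 0.002]
contact_force: [12.4, 1.4, 6.3]
finger_gap: 0.0083
grip_force: 62.6
```

Emit:
arm_command(plan=[[0,-1,0,0,0,0],[0,0,0,0,0,0],[0,0,0,0,0,0],[0,0,0,0,0,0]])

```text
time: 11.55
tcp_pos: [0.5026, -0.3328, 0.0137]
tcp_rot: [2.147, 2.288, 0.004]
contact_force: [5.0, 0.4, 3.7]
finger_gap: 0.0086
grip_force: 62.1
```

Emit:
arm_command(plan=[[0,0,0,0,0,0],[0,0,0,0,0,0],[0,0,0,0,0,0],[0,0,-15,0,0,0],[0,0,-25,0,0,0],[0,0,-35,0,0,0],[0,0,-35,0,0,0],[0,0,0,0,0,0]], grip=30)

```text
time: 12.22
tcp_pos: [0.5034, -0.3353, 0.1305]
tcp_rot: [2.142, 2.282, -0.0]
contact_force: [1.4, -0.9, 1.0]
finger_gap: 0.0297
grip_force: 0.0
```

Emit:
arm_command(plan=[[25,0,0,0,0,0],[30,0,0,0,0,0],[30,0,0,0,0,0],[30,0,0,0,0,0],[25,0,0,0,0,0],[20,2,0,0,0,0],[0,0,0,0,0,0],[0,0,0,0,0,0]], grip=60)

```text
time: 12.88
tcp_pos: [0.4919, -0.1719, 0.1218]
tcp_rot: [-2.147, -2.292, 0.002]
contact_force: [0.2, -0.9, -0.4]
finger_gap: 0.0602
grip_force: 0.0
```

```bash
python3 - <<'E'
from h import *
np.set_printoptions(precision=4,suppress=True)
for n in("top","scene"):
    im,X=cloud(n); b,g,r=[im[...,i].astype(int) for i in range(3)]; z=X[...,2]
    ms=dict(bar=near(X,(.438,-.336),.028)&(z>.06)&(z<.075),tabtop=near(X,(.503,-.332),.03)&(z>.058)&(z<.075)&(r>100)&(g<90),
      green=(g>r+40)&(g>b+30)&near(X,(.41,-.33),.04))
    for k,m in ms.items():
        p=X[m]
        if len(p)>2: q=rect(p); print(n,k,len(p),p.mean(0),np.array(q[0]),np.array(q[1]),round(q[2],1))
    cv2.imwrite(f"pics/{n}7.png",im)
    for t in("knob_pointer","set_mark"):
        for e in cams.pinpoint(n,t)[:1]: print(t,e["conf"],atz(n,e["point"],.027))
o=arm.get_obs();print(o["time"],o["finger_gap"])
plan((.5178,-.1615,.09),93.6,2)
im=cv2.imread("pics/top7.png");im2=cv2.imread("pics/scene7.png")
cv2.imwrite("pics/s8.png",np.hstack([cv2.resize(im[190:290,290:390],(400,400)),cv2.resize(im2[120:240,240:360],(400,400))]))
E
```

```text
top bar 187 [ 0.4374 -0.3372  0.0669] [ 437.8128 -337.6899] [12.2957 43.7069] 82.2
top tabtop 79 [ 0.5013 -0.3324  0.0639] [ 501.3919 -332.464 ] [ 8.3474 26.35  ] 2.6
top green 49 [ 0.4045 -0.3325  0.0237] [ 404.264  -332.2605] [12.4936 10.5454] 88.2
knob_pointer 0.85 [ 0.4121 -0.3302  0.027 ]
set_mark 0.6 [ 0.4112 -0.3304  0.027 ]
scene bar 111 [ 0.4419 -0.3333  0.0661] [ 440.1293 -334.0397] [12.5941 45.1259] 82.6
scene tabtop 61 [ 0.5053 -0.3277  0.063 ] [ 504.2506 -328.5599] [27.5092  9.9001] 89.0
scene green 19 [ 0.4048 -0.3308  0.0245] [ 405.0141 -330.5037] [17.2895 11.0683] 33.8
knob_pointer 0.88 [ 0.4052 -0.3382  0.027 ]
13.1833 0.06025211748906477
[5.3, 12.9, 16.2, 0.0, 0.0, -0.0]
[5.3, 12.9, 16.2, 0.0, 0.0, -0.0]
at [ 0.4926 -0.1736  0.1224] 93.54722921678096 tilt [-0.0005 -0.0001 -1.    ]
```

View pics/s8.png

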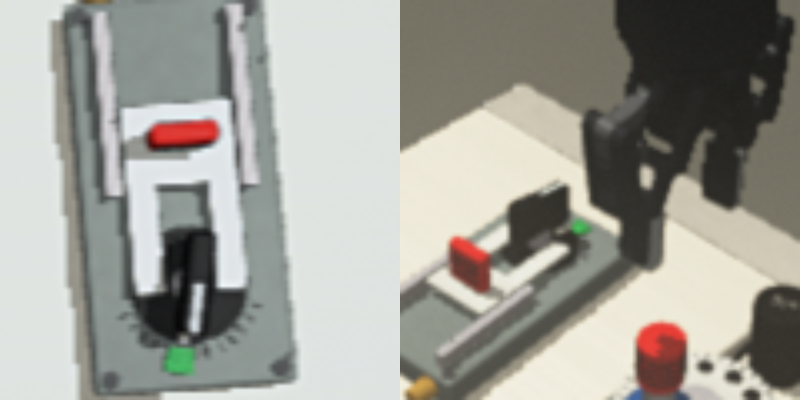

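The lock is home: the tab is about 64 mm from the knob axis, and the pointer touches the green mark (180,358 in the left crop). Now the plunger.

Emit:
arm_command(plan=[[5.2,12.7,0,0,0,0],[5.2,12.7,0,0,0,0],[0,0,0,0,0,0],[0,0,16,0,0,0],[0,0,16,0,0,0],[0,0,16,0,0,0],[0,0,0,0,0,0],[0,0,0,0,0,0]])

```text
time: 13.85
tcp_pos: [0.516, -0.1607, 0.0735]
tcp_rot: [-2.149, -2.288, 0.002]
contact_force: [-0.7, 0.0, 0.1]
finger_gap: 0.06
grip_force: 0.0
```

```bash
python3 -c "
from h import *
o=arm.get_obs();print(o['contact_force'])
plan((.5175,-.1618,.044),93.6,2)
im,X=cloud('scene'); cv2.imwrite('pics/s9.png',cv2.resize(im[120:270,230:430],(800,600)))
"
```

```text
[-0.70260622  0.0070561   0.06157696]
[-0.6, 0.7, 14.8, 0.0, 0.0, -0.0]
[-0.6, 0.7, 14.8, 0.0, 0.0, -0.0]
at [ 0.51600075 -0.16073306  0.07352893] 93.59155131509442 tilt [-0.00302414  0.00103016 -0.9999949 ]
```

View pics/s9.png

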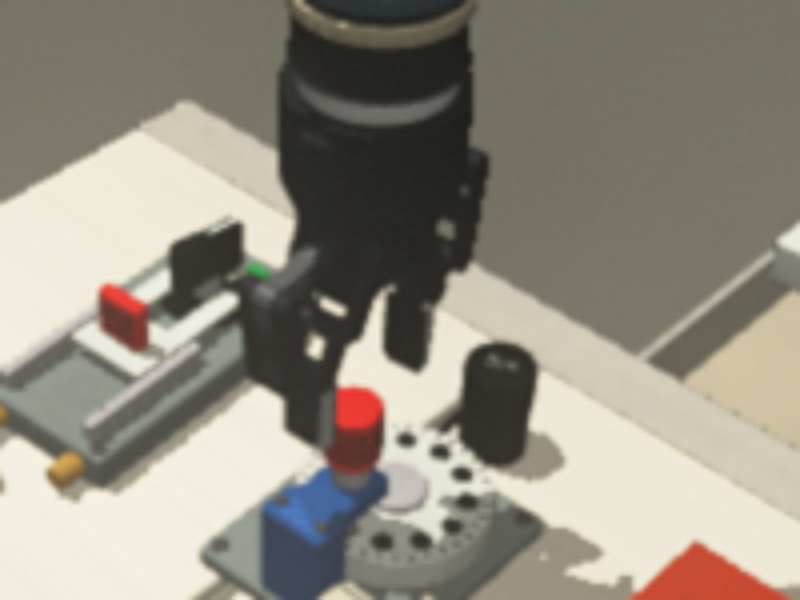

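The fingertips (312,445 and 408,365) stand either side of the red knob (355,430), with their midpoint over it. I'm descending and closing.

Emit:
arm_command(plan=[[-0.3,0.4,14.5,0,0,0],[-0.3,0.3,14.5,0,0,0],[0,0,0,0,0,0],[0,0,0,0,0,0]])

```text
time: 14.23
tcp_pos: [0.5181, -0.1614, 0.0462]
tcp_rot: [-2.15, -2.29, 0.0]
contact_force: [0.1, -0.5, 0.4]
finger_gap: 0.0603
grip_force: 0.0
```

Emit:
arm_command(plan=[[0,0,0,0,0,0],[0,0,0,0,0,0],[0,0,0,0,0,0],[0,0,0,0,0,0],[0,0,0,0,0,0],[0,0,0,0,0,0]], grip=0)

```text
time: 14.73
tcp_pos: [0.5172, -0.1619, 0.0475]
tcp_rot: [2.15, 2.29, -0.004]
contact_force: [-5.5, 0.6, 5.3]
finger_gap: 0.0264
grip_force: 59.3
```

Gripped, with a 26 mm gap. Pulling up.

Emit:
arm_command(plan=[[0,0,-3.5,0,0,0],[0,0,-3.5,0,0,0],[0,0,-3.5,0,0,0],[0,0,-3.5,0,0,0],[0,0,-3.5,0,0,0],[0,0,-3.5,0,0,0],[0,0,-1,0,0,0],[0,0,0,0,0,0]])

```text
time: 15.4
tcp_pos: [0.5171, -0.1617, 0.0666]
tcp_rot: [-2.15, -2.289, 0.004]
contact_force: [-1.2, -5.0, -9.9]
finger_gap: 0.0266
grip_force: 59.6
```

Emit:
arm_command(plan=[[0,0,-2,0,0,0],[0,0,0,0,0,0],[0,0,0,0,0,0],[0,0,0,0,0,0]])

```text
time: 15.73
tcp_pos: [0.5171, -0.1618, 0.0681]
tcp_rot: [-2.149, -2.289, 0.004]
contact_force: [-1.2, -4.6, -10.8]
finger_gap: 0.0263
grip_force: 59.6
```

```bash
python3 - <<'E'
from h import *
np.set_printoptions(precision=4,suppress=True)
o=arm.get_obs();print(o["time"],o["tcp_pos"],o["contact_force"],o["finger_gap"],o["grip_force"])
im,X=cloud("scene"); b,g,r=[im[...,i].astype(int) for i in range(3)]
m=near(X,(.5175,-.1618),.025)&(r>90)&(g<80)&(X[...,2]>.06); print("red z range",m.sum(),np.percentile(X[m][:,2],[1,5,95,99]))
v,u=np.nonzero((r>90)&(g<80)&near(X,(.5175,-.1618),.03)); 
m2=near(X,(.503,-.33),.03)&(r>100)&(g<90)&(X[...,2]>.058); print("tab",m2.sum(),X[m2].mean(0))
E
```

```text
15.7333 [ 0.5171 -0.1618  0.0681] [ -1.2202  -4.5957 -10.845 ] 0.02633571557326043 59.61820363998413
red z range 106 [0.1034 0.1051 0.1326 0.1336]
tab 57 [ 0.5054 -0.3286  0.0632]
```

Emit:
arm_command(plan=[[0,0,-2,0,0,0],[0,0,0,0,0,0],[0,0,-1,0,0,0],[0,0,0,0,0,0],[0,0,0,0,0,0],[0,0,0,0,0,0]])

```text
time: 16.28
tcp_pos: [0.5171, -0.1618, 0.0697]
tcp_rot: [-2.149, -2.288, 0.004]
contact_force: [0.2, -5.5, -15.8]
finger_gap: 0.0264
grip_force: 61.8
```

```bash
python3 - <<'E'
from h import *
im,X=cloud("scene"); b,g,r=[im[...,i].astype(int) for i in range(3)]
m=near(X,(.5175,-.1618),.025)&(r>90)&(g<80)&(X[...,2]>.06); print(np.percentile(X[m][:,2],[1,5,95,99]))
cv2.imwrite("pics/s10.png",cv2.resize(im[120:270,230:430],(800,600)))
E
```

```text
[0.1039742  0.10524927 0.13427755 0.13482053]
```

View pics/s10.png

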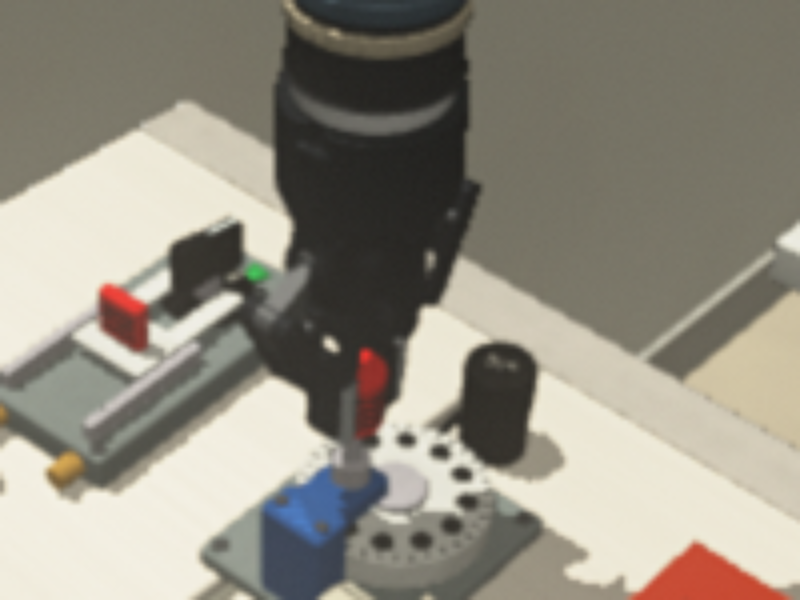

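The red knob (372,390) is held and raised, with the rod showing above the sleeve (355,450). Its top is at about 0.132 m and the force has risen past the spring's maximum, so the plunger is at its stop. I'm signing off.

```bash
python3 -c "
from h import *
print(workorder.sign_off())"
```

```text
the job is handed in; nothing more can be done
None
```

The job is handed in with the gas knob set inside the green mark, the lock fork fully home, and the plunger held up at its stop by the gripper; the sign-off gave no verdict, so the result is by my own measurements.

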